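# Shift the kneading mixer into third gear and start it

## Robot

A 6-joint arm with a two-finger parallel gripper is mounted at the origin on the work surface. World frame = base frame: x ahead of the robot, y to its left, z up, the work surface at z = 0. Lengths are in mm, angles in rad, forces in N, time in s.
With the tool pointing down it reaches from about 300 to 775 mm from the base axis. Payload 14.6 kg.
Tool frame: the origin (TCP) lies on the centre line of the jaws, within the pads' length; the fingertips stand 19 mm ahead of it and the grasp point (between the pads) is the TCP (bot.tip_reach is the distance from the TCP to the fingertips, in mm); z points along the fingers, y is the line along which they close (so a half turn about z gives the same grasp; the last joint's range is limited). The gripper opens to 85 mm and grips with 20 to 120 N. Pads are 22 mm wide; open, the fingers measure 114 mm over their backs; the gripper's body (76 mm by 85 mm) begins 54 mm behind the grasp point. The pads swing forward as they close: fully open they stand 13 mm farther back than shut.
Start: joints at [-1.388, 0.3, 1.521, -0, 1.321, -0.067], TCP at [135.959, -532.921, 250.281] pointing down, gripper open.
Joint ranges: [-3.03, 3.03], [-0.79, 2.21], [0.23, 2.52], [-1.04, 4.18], [0, 3.07], [-2.55, 2.55]. Speed limits (rad/s): [2.22, 2.22, 2.57, 3.14, 3.14, 3.14].

## Interface

Orientations are given as a unit quaternion [w, x, y, z].
In Python, from rig import bot gives the robot as it stands. Calls block until the motion is done:
- bot.move_to(position, orientation): joint-space move of the TCP to a pose.
- bot.servo_line(position, attitude=None, speed=150, until_force=None): straight line of the TCP; attitude=None keeps the orientation; speed is the mean speed in mm/s. With until_force (N) it stops when the force on the tool has changed by that much, and returns True; else False.
- bot.move_joints(angles): joint-space move.
- bot.move_gripper(opening, grip_force=None): finger opening in mm; grip_force is the grip in N (None keeps the last); returns when the fingers have stopped.
- bot.dwell(seconds).
- bot.ik(position, orientation): joint angles nearest the present ones, or None.
- bot.read_state(): the state.
- bot.read_camera(name): name is "side" or "top"; returns a dict with "image" (480x640x3 uint8, blue, green, red), "depth" (480x640 float32, mm along the optical axis (not along the pixel's ray), 0 where there is no reading), "fovy" (degrees; the focal length in pixels is half the picture's height over the tangent of half this angle, whatever the lens; pixels are square), "cx", "cy" (the principal point, pixels), "k1" (the pictures are not rectified: a ray, as slopes to the right and down, at radius r is drawn at 1 + k1 r^2 times it, then the intrinsics apply), "eye" and "attitude" of the camera in the world. Camera axes: x right, y down, z forward; pixel columns grow to the right and rows downward; lengths in mm; the calibration is good to about 2 mm. A picture is of the moment at which its call begins.
A pose or a line that the arm cannot do raises bot.MotionError and nothing moves.
- bot.finish_job(): hands the job in; it is judged then, once.
The state is a dict: "clock": time; "joint_positions": joint angles; "qvel": joint speeds; "effort": joint torques, N m; "ee_pos": TCP position; "tool_rot": TCP orientation; "ft_force": force on the tool from outside, world axes, zero at the start; "moment": the same for the moment, N m; "grip_width": finger opening in mm; "grip_force": force on a finger pad.
Only numpy, scipy, OpenCV 4.12 (cv2) and the standard library are available. Lean on these libraries where they do the work, as an engineer would, in place of code of your own. Each camera call takes 0.05 s, during which the arm holds its last target. There are 200 camera calls.

## Task

Put the kneading mixer into third gear and start it: pushing the black-knobbed gear lever with the fingers, never gripping it, bring it out of the left-hand slots to the middle of the H-shaped gate, across to the right and forward, away from the robot, until it is fully home in the far right slot. Then, and not before, press the green start button down with a fingertip and let it come up again. Be gentle with the lever, and leave the mug, jar and jug where they stand.

Things in the scene. Friction and masses are not known exactly. Their poses are not given: they have to be found in the camera images.
- mixer: Cream-enamelled bench kneading mixer, fixed on the counter. Origin: on the counter (z = 0) straight below the middle of the shift gate; x points forward (away from the operator and robot at yaw 0), y to the operator's left, z up; turned about z only. Gear housing on the right: x -130 to 130 mm, y -105 to 120, steel deck on top at z = 127. On its front a timer dial and a red stop button, unused.
- gate_middle (a point): Middle of the aluminium gate plate on the deck, 116 x 95 mm, its top at z = 134 mm; axes as the mixer's. An H-shaped slot: two lengthwise channels 36 mm apart joined by one cross channel at the middle, x = 0. First gear is the far left end (+x, +y), second near left, third far right (+x, -y), fourth near right; one to four pips mark them.
- bowl_cover (a point): Top of the black hub on the white cover of the mixer's steel bowl, at x = 0, y = 255, z = 274 mm of the mixer; bowl and cover 216 mm in diameter, cover's rim at z = 218, on a pedestal left of the gear housing (y 95 to 380 mm); a roller arm, 18 mm bar, stands behind it (x = 118). Fixed; keep clear.
- gear_knob (a point): Centre of the black ball knob, 36 mm in diameter, on the gear lever: a 10 mm steel rod swinging about a pivot at x 0, y 0, z 20 mm of the mixer, 195 mm below the knob's centre. In the mixer's frame the knob's x is 195 mm * sin(gear_fore), its y -195 mm * sin(gear_across) * cos(gear_fore), its z 207 to 215. It takes about 3 N at the knob to move and stays where it is left.
- gear_across (a joint): Sideways swing of the lever (rad): -0.165 in the left channel (knob 32 mm to the left, +y of the mixer), +0.165 in the right channel (32 mm to the right). It can change channel only while the lever stands at the cross channel, |gear_fore| below about 0.03 (knob within 6 mm of x = 0). At the start it is in the left channel.
- gear_fore (a joint): Fore-and-aft swing of the lever (rad): 0 at the cross channel, +0.228 fully forward (knob 44 mm towards the mixer's +x), -0.228 fully back. At the start anywhere along the left channel. The lever stops against firm stops at the ends.
- start (a joint): Travel of the green start button (m): 0 up, 0.006 fully down; it springs back up and needs 5 N.
- start_top (a point): Middle of the top face of the green start button, 26 mm in diameter, pressed straight down; in a black collar of 42 mm, on the deck at the near right of the gate: x = -85, y = -55, z = 149 mm in the mixer's frame. Its top stands 10 mm above the collar.
- gear_lever: The gear lever itself, rod and knob; origin at its pivot, its z axis along the rod to the knob. A push against its stops of up to about 30 N does no harm; it is not to be pinched between the fingers.
- mug: Blue mug, 80 mm wide, 95 high, loose, empty, on the counter to the right of the mixer. Origin under its middle. Leave alone.
- jar: Amber jar with an orange cap, 68 mm wide, 120 high, loose, to the right of the mixer. Origin under its middle. Leave alone.
- jug: White jug with spoons and spatulas standing in it, 132 mm wide, 315 high in all, loose, farther to the right. Origin under its middle. Leave alone.

How it is judged (in metres and radians):
On the way, in this order (a step that is already met when the one before it is completed fails the run):
1. the lever is fully home in the third slot (far right) (value of joint gear_across above 0.135 rad and value of joint gear_fore above 0.205 rad), for 0.2 s.
2. the green start button is pressed down (value of joint start above 0.004 m), for 0.1 s.
At the end, for the whole second after the job is handed in: the lever stands home in the third slot (gear_across above 0.135 rad, gear_fore above 0.205 rad, about 4 mm at the knob from its stop), the start button has been pressed and is up again, and the mug, jar and jug are within 20 mm of where they stood (all of step 1 and value of joint start below 0.0015 m and distance of each of mug, jar, jug from where it was at the start of the episode below 0.02 m); the robot touches nothing.
It fails at once if the start button is pressed while the lever is not home in the third slot (value of joint start above 0.003 m and not (value of joint gear_across above 0.135 rad and value of joint gear_fore above 0.205 rad)).
It fails at once if the lever is gripped or forced: more than 35 N between the fingers and the lever (contact force between the fingers and gear_lever above 35 N).
It fails at once if the mug, jar or jug is lifted, carried or pushed away (distance of any of mug, jar, jug from where it was at the start of the episode above 0.03 m).
It also fails if it takes over 61 s, if anything falls off the work surface, if the arm or the gripper's body presses on something with over 40 N, if the wrist force passes 120 N, or if a joint passes its speed limit or range.

## Working session

There is one attempt and no reset: what is moved stays moved. The work goes in short steps, each a Python script; the robot and the scene stay as the last script left them, time stands still between calls to the robot, and variables do not carry over. Pictures are saved under pics/ and viewed, at most 10 in all, crops included, and the job is handed in when it is done.

```bash
mkdir -p pics; cat > h.py <<'E'
import numpy as np, cv2
from rig import bot
from scipy.spatial.transform import Rotation as R
def rot(q): return R.from_quat([q[1],q[2],q[3],q[0]])
def cloud(c):
    h,w=c["depth"].shape; f=h/2/np.tan(np.radians(c["fovy"])/2)
    K=np.array([[f,0,c["cx"]],[0,f,c["cy"]],[0,0,1.]])
    u,v=np.meshgrid(np.arange(w),np.arange(h))
    p=np.stack([u,v],-1).reshape(-1,1,2).astype(float)
    n=cv2.undistortPoints(p,K,np.array([c["k1"],0,0,0,0.])).reshape(h,w,2)
    P=np.dstack([n,np.ones((h,w))])*c["depth"][...,None]
    return rot(c["attitude"]).apply(P.reshape(-1,3)).reshape(h,w,3)+np.array(c["eye"])
E
python3 - <<'E'
from h import *
for n in("side","top"):
    c=bot.read_camera(n); cv2.imwrite(f"pics/{n}0.png",c["image"]); np.savez(f"pics/{n}0.npz",P=cloud(c),im=c["image"])
    print(n,c["eye"],c["attitude"],c["fovy"],c["k1"])
s=bot.read_state(); print(s["clock"],s["ee_pos"],s["tool_rot"],s["ft_force"],bot.tip_reach)
E
```

```text
side [972.75547852 555.06188919 774.10137782] [-0.12652229  0.26159402  0.85850835 -0.42252111] 55.95574837084631 -0.07989926630860572
top [ 430.75191833  -56.65879316 1489.30194697] [ 0.02922717 -0.70122439  0.7113186  -0.03815723] 44.10114705650877 -0.18883124387308417
0.1 [ 135.92373397 -532.75298722  249.77725099] [-5.08225759e-04  9.92212969e-01  1.24551857e-01 -2.53956570e-05] [ 0.30424063 -0.20552584  0.79265887] 19.0
```

View pics/side0.png

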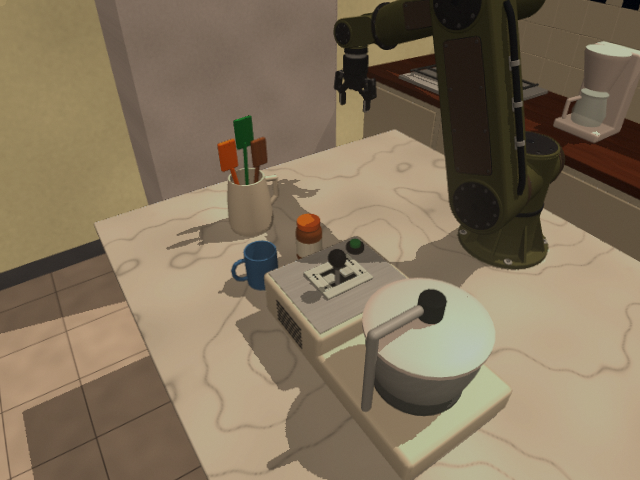

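View pics/top0.png

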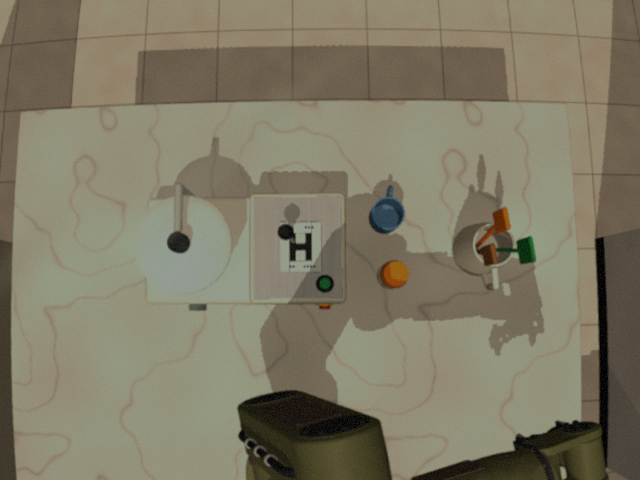

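The top picture shows the knob at about (286,232), the gate middle at (300,246), the green button at (325,284) and the bowl hub at (178,242). The mug (387,212), jar (395,274) and jug (490,250) are to the right. Next I'll measure these points.

```bash
python3 - <<'E'
from h import *
d=np.load("pics/top0.npz"); P,im=d["P"],d["im"].astype(int); b,g,r=im[...,0],im[...,1],im[...,2]
def reg(m,n):
    k,l,s,c=cv2.connectedComponentsWithStats(m.astype(np.uint8))
    i=1+np.argmax(s[1:,4]); q=P[l==i]; print(n,c[i],s[i],"med",np.median(q,0).round(1),"mean",q.mean(0).round(1)); return l==i
z=P[...,2]; win=np.zeros(z.shape,bool); win[180:310,240:350]=1
k=reg(win&(z>185)&(z<245),"knob"); 
reg(win&(g>r+25)&(z>135)&(z<165),"start")
h=np.zeros_like(win); h[225:262,160:198]=1; reg(h&(z>262)&(z<285),"hub")
dk=win&(z>118)&(z<137); dk=reg(dk,"deck"); 
print(cv2.minAreaRect(P[dk][:,:2].astype(np.float32)))
gp=win&(np.minimum(np.minimum(b,g),r)>150)&(z>128)&(z<140);gp=reg(gp,"gate");print(cv2.minAreaRect(P[gp][:,:2].astype(np.float32)))
w2=np.zeros_like(win); w2[150:330,350:560]=1
for n,(a,c,e,f) in dict(mug=(190,235,365,408),jar=(258,290,378,412),jug=(215,290,450,540)).items():
    q=P[a:c,e:f].reshape(-1,3); q=q[q[:,2]>50]; print(n,q.min(0).round(),q.max(0).round())
K=P[k]; print("knob top",K[K[:,2]>np.percentile(K[:,2],90)].mean(0),K[:,2].max())
# side knob
d=np.load("pics/side0.npz");P=d["P"];q=P[250:268,329:347].reshape(-1,3);q=q[(q[:,2]>195)&(q[:,2]<240)];print("sideknob",len(q))
from scipy.optimize import least_squares
for Q in(K,q):
    s=least_squares(lambda c:np.linalg.norm(Q-c,axis=1)-18,Q.mean(0)-[0,0,10],loss="soft_l1");print(s.x.round(1),s.cost/len(Q))
cv2.imwrite("pics/z.png",cv2.resize(d["im"][215:320,260:420],None,fx=4,fy=4,interpolation=cv2.INTER_CUBIC))
E
```

```text
knob [285.19069767 231.84186047] [277 224  17  17 215] med [574.8   4.3 223.8] mean [575.2   4.2 222.7]
start [324.49514563 283.08737864] [319 278  12  11 103] med [466.1 -79.  148.8] mean [465.9 -80.  148.1]
hub [176.82205514 240.02255639] [167 225  21  28 399] med [553.9 227.9 272.9] mean [555.7 228.1 272.8]
deck [296.63728324 247.36818745] [ 249  193   97  111 9688] med [548.3 -18.1 127.2] mean [550.1 -17.3 127.3]
((550.1192016601562, -17.527908325195312), (224.31414794921875, 256.96405029296875), 89.22505187988281)Traceback (most recent call last):
  File "<stdin>", line 12, in <module>
  File "<stdin>", line 5, in reg
    return _wrapfunc(a, 'argmax', axis=axis, out=out, **kwds)
    return bound(*args, **kwds)
ValueError: attempt to get argmax of an empty sequence
```

The deck, button and hub fits agree: mixer origin at about (550.5, -25.5) with yaw about -0.01. The knob at (576, 5) is about 25 mm forward in the left channel. I'll approach with a closed gripper, retracting and raising first to stay clear of the jug.

```bash
cat >> h.py <<'E'
D=[0,1,0,0]
def L(x,y,z,v=150,f=None):
    t=bot.servo_line([x,y,z],None,v,f); s=bot.read_state()
    print(round(s["clock"],1),t,np.round(s["ee_pos"],1),np.round(s["ft_force"],1)); return t
def knob(n):
    c=bot.read_camera("top"); P=cloud(c); z=P[...,2]; m=np.zeros(z.shape,bool); m[180:310,240:350]=1
    cv2.imwrite(f"pics/{n}.png",cv2.resize(c["image"][170:330,200:440],None,fx=3,fy=3,interpolation=cv2.INTER_CUBIC))
    m&=(z>190)&(z<238)&(c["image"].max(2)<70)
    k,l,s,ce=cv2.connectedComponentsWithStats(m.astype(np.uint8))
    for i in range(1,k):
        if s[i,4]>40: print(n,"blob",ce[i].round(),s[i,4],np.median(P[l==i],0).round(1))
E
python3 - <<'E'
from h import *
for p in ([136,-480,400],[350,-250,420],[617,5,300],[617,5,214]): print(bot.ik(p,D) is not None)
bot.move_gripper(0); print(bot.tip_reach,bot.read_state()["grip_width"])
bot.move_to([136,-480,400],D); bot.move_to([350,-250,420],D); bot.move_to([617,5,300],D)
L(617,5,214,120,10)
L(590,5,214,60,12)
L(579.5,5,214,30,12)
L(610,5,214)
knob("k1")
E
```

```text
True
True
True
True
19.0 0.130595642561121
5.1 False [617.3   4.9 215. ] [-0.1 -0.1  0.4]
5.7 False [590.2   5.  214.4] [2.1 0.3 1.6]
6.2 False [579.4   5.  213.9] [2.5 0.  1. ]
6.5 False [609.8   5.  213.2] [ 1.1  0.2 -0.2]
```

View pics/k1.png

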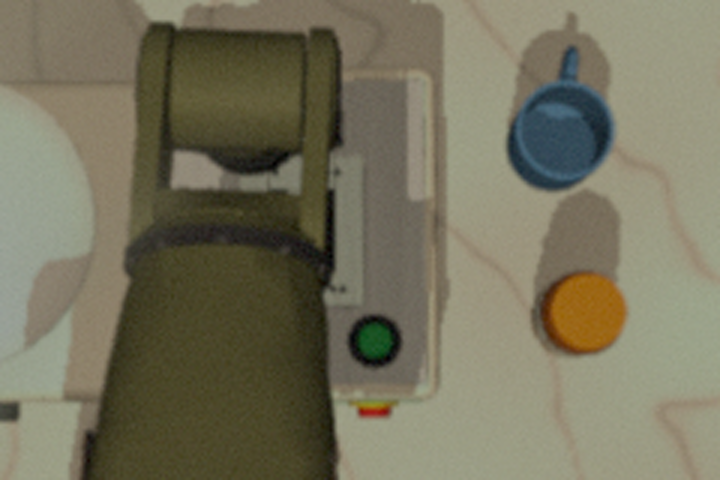

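The crop shows the arm hiding the knob from the top camera, so I'll use the side camera.

```bash
cat >> h.py <<'E'
from scipy.optimize import least_squares
def sknob(n):
    c=bot.read_camera("side"); P=cloud(c)
    cv2.imwrite(f"pics/{n}.png",cv2.resize(c["image"][190:330,230:430],None,fx=4,fy=4,interpolation=cv2.INTER_CUBIC))
    lo,hi=np.array([515,-85,200]),np.array([625,35,236])
    m=((P>lo)&(P<hi)).all(2)&(c["image"].max(2)<80)
    k,l,s,ce=cv2.connectedComponentsWithStats(m.astype(np.uint8))
    for i in range(1,k):
        if s[i,4]>40:
            Q=P[l==i]; f=least_squares(lambda q:np.linalg.norm(Q-q,axis=1)-18,Q.mean(0)-[8,5,8],loss="soft_l1",f_scale=2)
            print(n,ce[i].round(),s[i,4],"fit",f.x.round(1),"rms",np.sqrt(2*f.cost/len(Q)).round(1))
E
python3 - <<'E'
from h import *
L(610,55,214)
L(550.5,55,214)
sknob("s2")
E
```

```text
7.0 False [609.8  54.9 214.1] [ 0.2 -0.9  0.3]
7.6 False [551.1  54.4 214.4] [-0.2  0.7  0.3]
s2 [347. 253.] 212 fit [552.2   7.1 212.2] rms 1.0
```

View pics/s2.png

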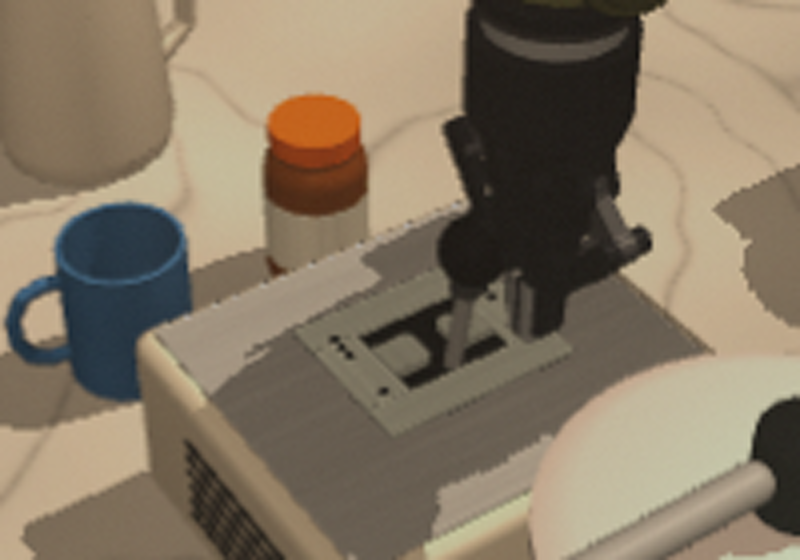

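The side picture shows the knob (at (468,255) in the crop) standing at the cross channel, x = +1.5 mm of the mixer. The finger knuckles stick out along tool y, so I'll turn the tool 90° for the sideways push.

```bash
python3 - <<'E'
from h import *
h=np.sqrt(.5); Q=[[0,h,h,0],[0,h,-h,0]]
js=[bot.ik([550.5,50,280],q) for q in Q]; j0=bot.read_state()["joint_positions"]
q=Q[int(np.argmin([9 if j is None else abs(j[5]-j0[5]) for j in js]))]; print(q)
L(550.5,55,285,200)
bot.move_to([551,50,285],q)
L(551,50,214,120,10)
L(551,0,214,60,14)
if not L(551,-27,214,40,14): L(551,-36,214,25,12)
sknob("s3")
E
```

```text
[0, np.float64(0.7071067811865476), np.float64(0.7071067811865476), 0]
8.2 False [550.9  54.9 284.8] [-0.2  0.7  0.2]
10.3 False [551.3  50.  214.8] [-0.3 -0.   0.6]
11.3 False [5.510e+02 1.000e-01 2.139e+02] [-0.1  1.8  1.4]
12.1 False [550.9 -27.  213.8] [ 0.6  1.7 -1. ]
12.6 False [550.7 -35.2 213.4] [ 0.7  9.5 -4.8]
s3 [334. 241.] 194 fit [550.7 -39.8 217.8] rms 2.3
```

View pics/s3.png

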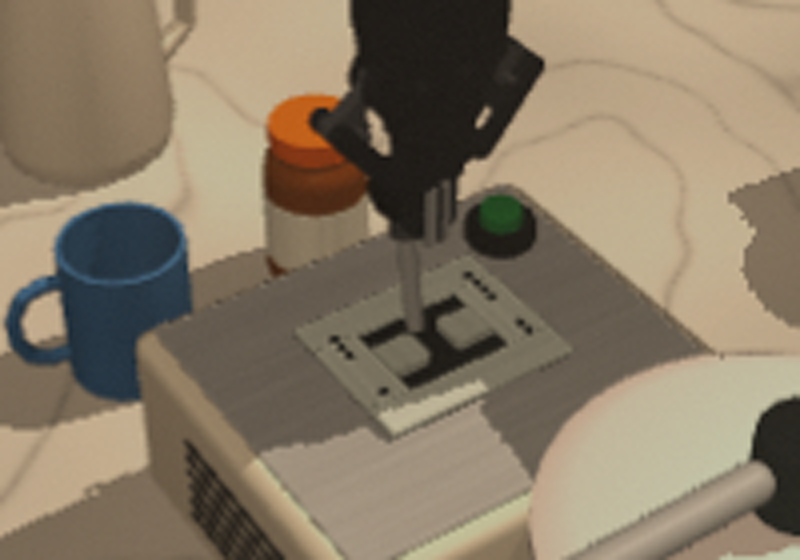

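The lever stands at the right end of the cross channel (rod at (413,325) in the crop), pressed against its stop at 9.5 N. Now the forward push.

```bash
python3 - <<'E'
from h import *
L(551,-15,214)
L(551,-15,285,200)
bot.move_to([503,-58,285],D)
L(503,-58,212,120,10)
if not L(558,-58,210,50,15):
    L(572,-58,209,25,14)
L(545,-58,212)
L(500,-58,260)
sknob("s4")
E
```

```text
13.0 False [551.1 -15.  214.2] [-0.5 -0.5 -0.8]
13.5 False [551.  -15.6 285.1] [-0.4  0.4 -0.8]
15.6 False [503.3 -58.  212.7] [-1.3 -0.5  0.3]
16.8 False [557.8 -58.  209.9] [-1.8  0.4 -0.2]
17.5 False [571.9 -58.  208.8] [-4.1  0.4 -2.9]
17.8 False [545.4 -58.1 213. ] [-0.3  0.1 -0.3]
18.4 False [500.4 -58.  259.6] [-0.9 -0.6 -0.1]
s4 [311. 246.] 228 fit [598.3 -54.9 206.8] rms 1.1
```

View pics/s4.png

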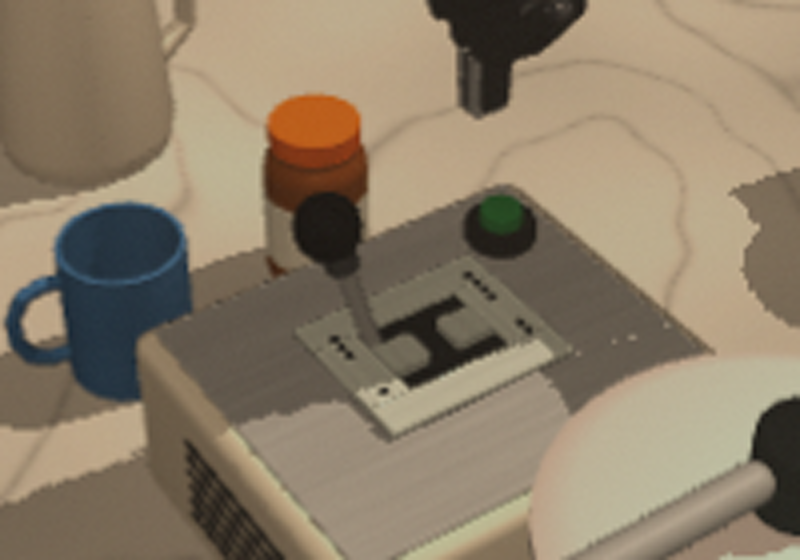

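The knob fits at (598, -55, 207), which matches full travel, but the last force was only 4 N. I'll push once more until it firmly meets the stop, then press the button.

```bash
python3 - <<'E'
from h import *
L(540,-58,209)
t=L(566,-57,209,60,14) or L(582,-57,209,20,13)
L(540,-58,211)
L(490,-70,240,200)
sknob("s5")
if t:
    L(465.5,-79.3,185,150)
    L(465.5,-79.3,156,15,16)
    bot.dwell(0.3); print(bot.read_state()["ft_force"])
    L(465.5,-79.3,260,100)
    sknob("s6")
E
```

```text
19.1 False [540. -58. 209.] [-0.  -0.5 -0.1]
19.6 False [565.9 -57.  209. ] [-0.   0.8  0.3]
20.6 False [580.8 -56.8 207.6] [-10.6   0.8  -4. ]
21.0 False [540.7 -58.1 211.5] [ 0.  -0.8  0.3]
21.5 False [490.7 -70.1 240.3] [ 0.1 -0.6 -0.1]
s5 [311. 246.] 233 fit [598.5 -54.9 206.5] rms 1.0
```

A 10.6 N push moved the knob no further, so the lever is firmly home. Now the button.

```bash
python3 - <<'E'
from h import *
L(465.5,-79.3,185,150)
t=L(465.5,-79.3,156,15,16)
bot.dwell(0.3); s=bot.read_state(); print(s["ee_pos"],s["ft_force"])
L(465.5,-79.3,260,100)
sknob("s6")
E
```

```text
22.1 False [466.2 -79.3 185.4] [0.5 0.2 0.4]
23.5 True [465.6 -79.3 162. ] [-2.8 -0.4  8.1]
[465.55766328 -79.3226852  161.99014059] [-3.92545625  0.40647706  8.7547217 ]
24.9 False [465.3 -79.2 259.3] [-0.3 -0.3 -0.3]
s6 [311. 246.] 233 fit [598.6 -55.  206.6] rms 1.1
```

View pics/s6.png

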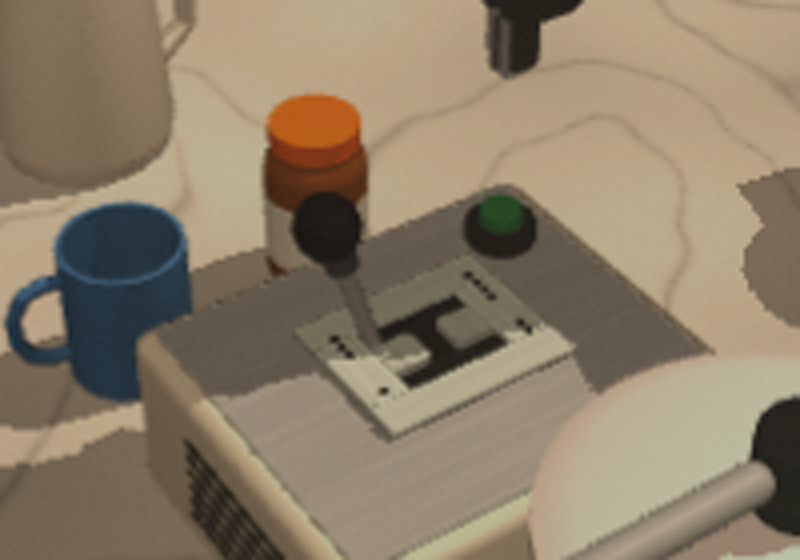

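The button bottomed out (tip at z = 143, 6 mm of travel) and is up again. The knob hasn't moved, and the mug and jar stand where they did.

```bash
python3 -c "
from h import *
print(bot.finish_job())"
```

```text
the job is handed in; nothing more can be done
None
```

The mixer is in third gear, with the lever firmly against its stop. The start button was pressed fully down and is up again, the mug and jar were not disturbed and the arm kept clear of the jug; I handed the job in at about 25 s, and no verdict was returned.

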